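# Count to the third gap and push the chocolate bar home

## Robot

A 6-joint arm with a two-finger parallel gripper is mounted at the origin on the work surface. World frame = base frame: x ahead of the robot, y to its left, z up, the work surface at z = 0. Lengths are in mm, angles in rad, forces in N, time in s.
With the tool pointing down it reaches from about 350 to 975 mm from the base axis. Payload 7.1 kg.
Tool frame: the origin (TCP) lies at the very end of the fingers, on their centre line; the grasp point (between the pads) lies 19 mm behind it; z points along the fingers, y is the direction in which the jaws open and shut (so a half turn about z gives the same grasp; the last joint's range is limited). The gripper opens to 88 mm and grips with 3 to 60 N. Pads are 20 mm wide; open, the fingers measure 115 mm over their backs; the gripper's body (75 mm by 178 mm) begins 61 mm behind the grasp point.
Start: joints at [-1.207, 0.423, 1.63, -0, 1.089, -0.019], TCP at [233.466, -579.74, 222.675] pointing down, gripper open.
Joint ranges: [-3, 3], [-0.9, 2.11], [0.09, 2.58], [-1.31, 4.45], [0.11, 2.69], [-2.54, 2.54]. Speed limits (rad/s): [2.39, 2.39, 3.01, 3.14, 3.14, 3.14].

## Interface

Orientations are given as a rotation vector (axis times angle).
In Python, from workcell import readout, imaging, close_job gives the robot as it stands.
- The arm moves only by the tool carry_out, never from a script. Its argument "rows" is a list of rows, each a list of 3 entries, a list of its own where there are three numbers: the shift along the tool's x, y, z in m, then the turn, a rotation vector about the tool's x, y, z in rad, then the closure, from 0 (fully open) to 1 (shut). In form: [[[dx, dy, dz], [wx, wy, wz], hand], ...]. A call has 1 to 12 rows; each row shifts and turns the commanded pose from where the row before left it, along the tool's axes as they then stand; what a row does not reach is not made up. A row lasts 1/12 s, in which the tool goes at most 41.7 mm and 7.16 degrees, less where a joint would pass 70% of its speed; a pose out of reach is approached as far as the arm can. A call with a gripper value outside its range is refused whole. The fingers move at their own pace and stop on an object; the grip force is fixed at half the most. Time passes only in rows, so rows that do not move let the fingers close. It gives the time, the measured TCP pose, the force and the opening at its end, in the units of the state.
- readout.get_obs(): the state, without advancing time (a new reading comes with each control period).
- imaging.get_image(name): name is "scene" or "top" or "wrist"; returns the picture (420x560x3 uint8, red, green, blue); there is no depth.
- imaging.camera_params(name): a dict with "fx", "fy", "cx", "cy" (pixels), "rvec" (rotation vector, rad) and "tvec" (3), from world to camera coordinates, as OpenCV has them; the wrist camera has in their place "T_tool_cam" (4x4, takes a point from camera to tool coordinates, whose origin is the TCP and whose axes are the flange's). Camera axes: x right, y down, z forward; pixel columns grow to the right and rows downward; lengths in mm; the calibration is good to about 2 mm. The wrist camera is an equidistant fisheye: a pixel r from the principal point sees the ray r / f radians off the axis. A picture is of the moment at which its call begins: read the wrist's pose just before it. camera_params takes no time and is no camera call.
- close_job(): hands the job in, once; it reports no verdict.
The state is a dict: "t": time; "qpos": joint angles; "qvel": joint speeds; "joint_torque": joint torques, N m; "ee_pos": TCP position; "orientation": TCP orientation; "ft_force": force on the tool from outside, world axes, zero at the start; "moment": the same for the moment, N m; "width": finger opening in mm.
Only numpy, scipy, OpenCV 4.12 (cv2) and the standard library are available. Lean on these libraries where they do the work, as an engineer would, in place of code of your own. Each camera call takes 0.05 s, during which the arm holds its last target.

## Task

With a fingertip, count along the divider rack from the end with the tall post: touch the tops of the first, second and third dividers in that order, going no farther along the rack than the fourth divider, and the gap just past the third divider is the third gap (full gaps count too). Then push the loose brown carton lying in front of the rack into that third gap, flat on the table, until it is fully home against the back board. Do not lift or tip it, leave the two cartons already in the rack and everything else where they are, and finish clear of everything.

Things in the scene. Friction and masses are not known exactly. Their poses are not given: they have to be found in the camera images.
- rack: Fixed light wooden rack without floor: 8 upright dividers at 46 pitch leave 7 gaps 37 wide, 90 deep, open at top and front (toward the robot), closed behind by a board 55 high, 331 wide. Origin: at table height, centre seen from above; x from the open front (-45) to the board's inner face (+45), y left, z up. Gap centres at y = 138, 92, 46, 0, -46, -92, -138. The third gap is on the tall post's side (mm)
- tall_post: Round upright wooden post, 20 in diameter, 75 high, fixed on a low foot at one end of the rack (rack x = 35, y = +195 or -195; which end varies). It marks the end from which the gaps are counted, full and empty alike: third gap at rack y = +46 if it is at +y, -46 if at -y. Origin: centre of its underside, at table height (mm)
- short_post: Round wooden post, 20 in diameter, only 25 high, at the other end of the rack. Origin: centre of its foot, at table height. Fixed (mm)
- bar_mid (a point): Centre of the loose dark-brown carton (rigid, about 0.1 kg, 105 long, 28 wide, 20 high; centre 10 above the table) lying flat in front of the rack, its length within about 0.3 rad of the rack's x. x along its length, y across, z up. It slides freely. When home against the back board its centre is at rack x = -7.5 and its near end stands 15 out of the gap (mm)
- stock_a: Same kind of carton (105 x 28 x 20), loose, already home in the rack, in the gap at rack y = +92; 15 of it stands out at the front. Origin: centre of its underside. Must stay (mm)
- stock_b: Same kind of carton (105 x 28 x 20), loose, already home in the rack, in the gap at rack y = -138; 15 of it stands out at the front. Origin: centre of its underside. Must stay (mm)
- muffin_a: Muffin in a fluted paper case, 69 across, 63 high, standing left of the loose carton. Origin: centre of its underside. Bystander (mm)
- muffin_b: Another such muffin (69 across, 63 high), farther to the right. Origin: centre of its underside. Bystander (mm)
- paper_cup: Brown paper cup, 76 across the rim, 65 high, standing right of the loose carton. Origin: centre of its underside. Bystander (mm)
- clear_tub: Clear, slightly frosted round tub with lid, 94 across, 68 high, at the left end of the rack. Origin: centre of its underside. Bystander (mm)
- tape_roll: Roll lying flat, 90 across, 25 high, on the left of the table. Origin: centre of its underside. Bystander (mm)
- spatula: Spatula, 240 long, lying on the left of the table, its length along its x. Origin: near its middle, on the underside. Bystander (mm)
- div1: Number 1 of 8 dividers, numbered from the rack's +y (left) end, wherever the tall post is: fixed wooden wall 90 long (rack x), 9 thick (rack y), 45 high, front nose rounded. Origin: middle of its top edge, 45 above the table; axes as the rack. At rack y = 161 (mm)
- div2: Number 2 of 8 dividers, numbered from the rack's +y (left) end, wherever the tall post is: fixed wooden wall 90 long (rack x), 9 thick (rack y), 45 high, front nose rounded. Origin: middle of its top edge, 45 above the table; axes as the rack. At rack y = 115 (mm)
- div3: Number 3 of 8 dividers, numbered from the rack's +y (left) end, wherever the tall post is: fixed wooden wall 90 long (rack x), 9 thick (rack y), 45 high, front nose rounded. Origin: middle of its top edge, 45 above the table; axes as the rack. At rack y = 69 (mm)
- div4: Number 4 of 8 dividers, numbered from the rack's +y (left) end, wherever the tall post is: fixed wooden wall 90 long (rack x), 9 thick (rack y), 45 high, front nose rounded. Origin: middle of its top edge, 45 above the table; axes as the rack. At rack y = 23 (mm)
- div5: Number 5 of 8 dividers, numbered from the rack's +y (left) end, wherever the tall post is: fixed wooden wall 90 long (rack x), 9 thick (rack y), 45 high, front nose rounded. Origin: middle of its top edge, 45 above the table; axes as the rack. At rack y = -23 (mm)
- div6: Number 6 of 8 dividers, numbered from the rack's +y (left) end, wherever the tall post is: fixed wooden wall 90 long (rack x), 9 thick (rack y), 45 high, front nose rounded. Origin: middle of its top edge, 45 above the table; axes as the rack. At rack y = -69 (mm)
- div7: Number 7 of 8 dividers, numbered from the rack's +y (left) end, wherever the tall post is: fixed wooden wall 90 long (rack x), 9 thick (rack y), 45 high, front nose rounded. Origin: middle of its top edge, 45 above the table; axes as the rack. At rack y = -115 (mm)
- div8: Number 8 of 8 dividers, numbered from the rack's +y (left) end, wherever the tall post is: fixed wooden wall 90 long (rack x), 9 thick (rack y), 45 high, front nose rounded. Origin: middle of its top edge, 45 above the table; axes as the rack. At rack y = -161 (mm)
There are look-alikes about, which are no part of the job. Leave any blue, turquoise or yellow look-alike of the part that bears bar_mid alone.

How it is judged (in metres and radians):
On the way, in this order (a step that is already met when the one before it is completed fails the run):
1. a fingertip touches the first divider counted from the tall post (((y of tall_post in the frame of rack above 0 m and contact force between the fingers and div1 above 0.3 N) or (y of tall_post in the frame of rack below 0 m and contact force between the fingers and div8 above 0.3 N))), for 0.02 s.
2. a fingertip touches the second divider counted from the tall post (((y of tall_post in the frame of rack above 0 m and contact force between the fingers and div2 above 0.3 N) or (y of tall_post in the frame of rack below 0 m and contact force between the fingers and div7 above 0.3 N))), for 0.02 s.
3. a fingertip touches the third divider counted from the tall post (((y of tall_post in the frame of rack above 0 m and contact force between the fingers and div3 above 0.3 N) or (y of tall_post in the frame of rack below 0 m and contact force between the fingers and div6 above 0.3 N))), for 0.02 s.
4. the loose carton has entered the third gap (((y of tall_post in the frame of rack above 0 m and y of bar_mid in the frame of rack between 0.037 and 0.055 m) or (y of tall_post in the frame of rack below 0 m and y of bar_mid in the frame of rack between -0.055 and -0.037 m)) and x of bar_mid in the frame of rack above -0.08 m), for 0.1 s.
At the end, for the whole second after the job is handed in: the loose carton lies flat and at rest in the third gap counted from the tall post (centre within 9 mm of the gap's centre line, within 0.15 rad of its direction), home against the back board to within 6 mm (((y of tall_post in the frame of rack above 0 m and y of bar_mid in the frame of rack between 0.037 and 0.055 m) or (y of tall_post in the frame of rack below 0 m and y of bar_mid in the frame of rack between -0.055 and -0.037 m)) and x of bar_mid in the frame of rack above -0.0135 m and height (world z) of bar_mid below 0.015 m and angle between bar_mid's own z axis and vertical below 0.1 rad and angle between the x axis of bar_mid and the x axis of rack, either way round below 0.15 rad and linear speed of bar below 0.01 m/s); the robot touches nothing.
It fails at once if the loose carton is lifted (over 15 mm) or tipped (over 0.3 rad) (height (world z) of bar_mid above 0.025 m or angle between bar_mid's own z axis and vertical above 0.3 rad).
It fails at once if the fingers touch a divider beyond the fourth counted from the tall post ((y of tall_post in the frame of rack above 0 m and (contact force between the fingers and div5 above 0.3 N or contact force between the fingers and div6 above 0.3 N or contact force between the fingers and div7 above 0.3 N or contact force between the fingers and div8 above 0.3 N)) or (y of tall_post in the frame of rack below 0 m and (contact force between the fingers and div1 above 0.3 N or contact force between the fingers and div2 above 0.3 N or contact force between the fingers and div3 above 0.3 N or contact force between the fingers and div4 above 0.3 N))).
It fails at once if a carton already in the rack is moved by more than 10 mm (distance of any of stock_a, stock_b from where it was at the start of the episode above 0.01 m).
It fails at once if a bystander is moved by more than 20 mm (distance of any of muffin_a, muffin_b, paper_cup, clear_tub, tape_roll, spatula from where it was at the start of the episode above 0.02 m).
It also fails if it takes over 64 s, if anything falls off the work surface, if the arm or the gripper's body presses on something with over 40 N, if the wrist force passes 120 N, or if a joint passes its speed limit or range.

## Working session

There is one attempt and no reset: what is moved stays moved. The work goes in short steps, Python scripts to look and compute and a tool call to move; the robot and the scene stay as the last step left them, time stands still between calls to the robot, and variables do not carry over. Pictures are saved under pics/ and viewed, and the job is handed in when it is done.

Besides the shell and the picture viewer there is one more tool, called as name(argument=value, ...) on one line, values as JSON. carry_out: Moves the arm, as the interface text tells. Its arguments: {"type":"object","properties":{"rows":{"type":"array","items":{"type":"array"}}},"required":["rows"]}

```bash
mkdir -p pics
cat > h.py <<'E'
import numpy as np, cv2
from workcell import readout, imaging
def snap(n,f):
    im=imaging.get_image(n); cv2.imwrite('pics/'+f,im[:,:,::-1]); return im
E
python3 - <<'E'
from h import *
print(readout.get_obs())
for n in ['scene','top','wrist']:
    snap(n,n+'0.png'); print(n,imaging.camera_params(n))
E
```

```text
{'t': 0.0, 'qpos': array([-1.20697584e+00,  4.23817092e-01,  1.63072040e+00, -2.06482157e-05,
        1.08860002e+00, -1.90056224e-02]), 'qvel': array([ 0.00038938, -0.00205002, -0.00112536,  0.00032275,  0.00013784,
       -0.0002152 ]), 'joint_torque': array([ 1.82709522e-03, -5.44607520e+01, -2.73665893e+01,  6.45264890e-02,
        2.27821857e-02, -1.35510340e-04]), 'ee_pos': array([ 233.27505058, -579.21342124,  221.90458925]), 'orientation': array([-3.08272185e+00, -5.97402307e-01,  4.44385775e-04]), 'ft_force': array([-0.04046661,  0.10170753,  0.29120838]), 'moment': array([-0.02204707, -0.02301247, -0.04889756]), 'width': 87.95431967913481}
scene {'fx': 453.1918396316306, 'fy': 453.1918396316306, 'cx': 278.60979614419745, 'cy': 208.75997466111482, 'rvec': array([ 2.2616932 ,  1.13924287, -0.36391298]), 'tvec': array([-362.5028968 , -340.27376014, 1613.89889034])}
top {'fx': 477.81934984621114, 'fy': 477.81934984621114, 'cx': 275.95801000943544, 'cy': 205.8941537475975, 'rvec': array([ 2.11940439, -2.16751988,  0.1888449 ]), 'tvec': array([  26.40295923,  568.32155586, 1346.0193454 ])}
wrist {'fx': 325.19226210127806, 'fy': 325.19226210127806, 'cx': 281.9211662793608, 'cy': 211.21667202126068, 'T_tool_cam': array([[-1.27148508e-04, -9.66598380e-01, -2.56295835e-01,
         7.03201621e+01],
       [ 9.99999837e-01, -2.65483849e-04,  5.05149729e-04,
        -8.80513504e-01],
       [-5.56319314e-04, -2.56295729e-01,  9.66598257e-01,
        -1.62363534e+02],
       [ 0.00000000e+00,  0.00000000e+00,  0.00000000e+00,
         1.00000000e+00]])}
```

View pics/scene0.png

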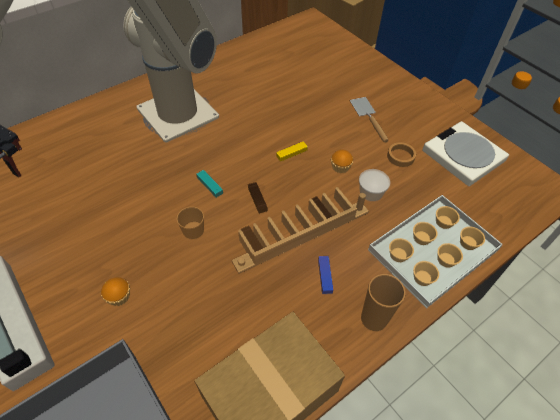

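View pics/top0.png

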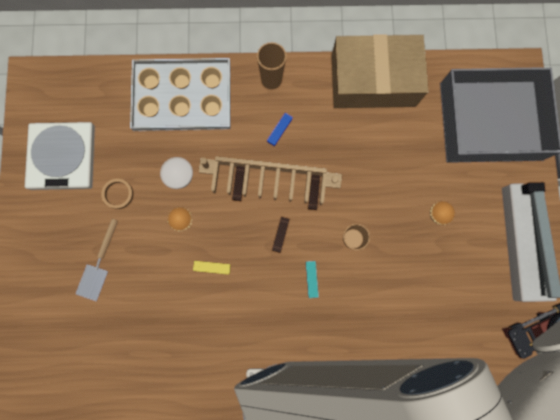

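View pics/wrist0.png

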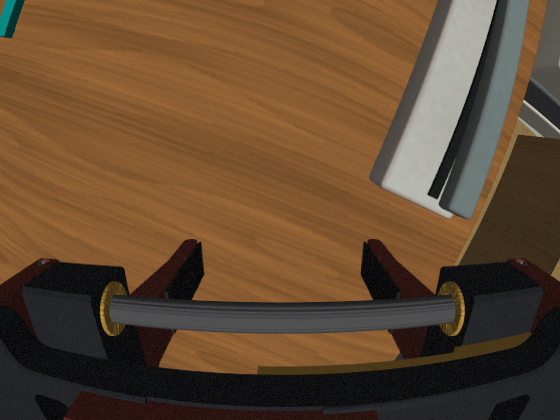

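Run:
```python
import cv2
a=cv2.imread('pics/top0.png')[130:290,150:380]; cv2.imwrite('pics/topc.png',cv2.resize(a,None,fx=3.4,fy=3.4,interpolation=cv2.INTER_CUBIC))
a=cv2.imread('pics/scene0.png')[140:290,170:400]; cv2.imwrite('pics/scenec.png',cv2.resize(a,None,fx=3.4,fy=3.4,interpolation=cv2.INTER_CUBIC))
```

```text
(no output)
```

View pics/topc.png

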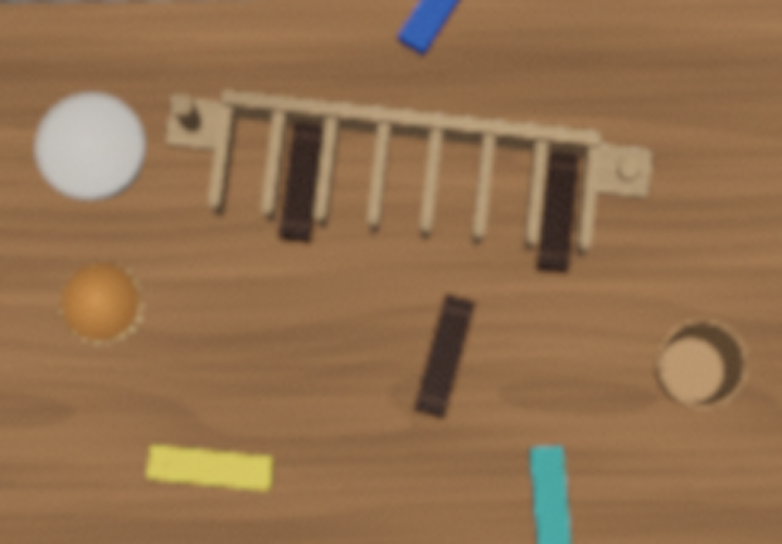

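View pics/scenec.png

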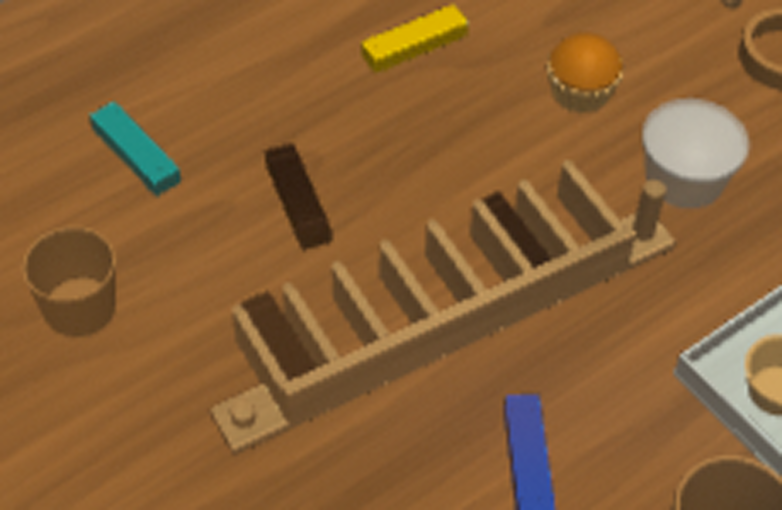

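```bash
cat >> h.py <<'E'
from scipy.spatial.transform import Rotation as R
def ray(n,px):
    c=imaging.camera_params(n); M=R.from_rotvec(c['rvec']).as_matrix(); o=-M.T@c['tvec']
    px=np.atleast_2d(px).astype(float)
    d=np.c_[(px[:,0]-c['cx'])/c['fx'],(px[:,1]-c['cy'])/c['fy'],np.ones(len(px))]@M
    return o,d
def onz(n,px,z):
    o,d=ray(n,px); return o+d*((z-o[2])/d[:,2])[:,None]
def proj(n,P):
    c=imaging.camera_params(n); K=np.array([[c['fx'],0,c['cx']],[0,c['fy'],c['cy']],[0,0,1]])
    return cv2.projectPoints(np.atleast_2d(P).astype(float),c['rvec'],c['tvec'],K,None)[0][:,0]
E
python3 - <<'E'
from h import *
for n in ['top','scene']:
    im=cv2.imread(f'pics/{n}0.png'); x0,y0,x1,y1=(150,130,380,290) if n=='top' else (170,140,400,290)
    print(n,'cam',ray(n,[0,0])[0])
    m=np.zeros(im.shape[:2],np.uint8); m[y0:y1,x0:x1]=(im.max(2)<75)[y0:y1,x0:x1]*255
    cs,_=cv2.findContours(m,cv2.RETR_EXTERNAL,cv2.CHAIN_APPROX_NONE)
    for c in cs:
        if cv2.contourArea(c)<60: continue
        r=cv2.minAreaRect(c); b=cv2.boxPoints(r)
        # world: rectify contour at z=20
        w=onz(n,c[:,0],20)[:,:2].astype(np.float32); rw=cv2.minAreaRect(w)
        print(n,np.round(r[0]),cv2.contourArea(c),'world z20',np.round(rw[0],1),np.round(rw[1],1),round(rw[2],1))
# divider tips, board ends in top crop at 45/55
t=np.array([[217,208],[268,213],[322,221],[374,227],[425,233],[478,238],[531,244],[584,249]])/3.4+[150,130]
print(np.round(onz('top',t,45),1))
b=np.array([[225,94],[598,134]])/3.4+[150,130]
print(np.round(onz('top',b,55),1))
s=np.array([[568,163],[523,183],[478,204],[433,222],[387,243],[338,264],[288,287],[238,308]])/3.4+[170,140]
print(np.round(onz('scene',s,45),1))
print('post', np.round(onz('scene',np.array([[654,187]])/3.4+[170,140],75),1),np.round(onz('top',np.array([[188,118]])/3.4+[150,130],75),1))
print('muffin,cup',np.round(onz('top',np.array([[101,300],[702,362],[90,146]])/3.4+[150,130],60),1))
E
```

```text
top cam [ 344.99893138   35.78652922 1419.55966658]
top [281. 232.] 173.0 world z20 [493.8   0.8] [21.2 86.3] 73.3
top [314. 191.] 221.5 world z20 [ 614.5 -101. ] [ 23.  105.9] 82.1
top [238. 183.] 215.0 world z20 [645.6 124.3] [ 23.2 104.1] 83.7
scene cam [1204.34334958 -468.13629464 1087.3222688 ]
scene [322. 207.] 101.5 world z20 [636.9 135.5] [17.9 81.6] 82.5
scene [257. 197.] 256.5 world z20 [493.9   2. ] [ 29.7 114. ] 73.5
[[ 616.4  194.3   45. ]
 [ 611.1  150.5   45. ]
 [ 603.1  104.2   45. ]
 [ 596.9   59.6   45. ]
 [ 590.8   15.9   45. ]
 [ 585.4  -29.5   45. ]
 [ 579.2  -74.9   45. ]
 [ 573.9 -120.3   45. ]]
[[ 714.6  186.    55. ]
 [ 672.6 -135.2   55. ]]
[[ 623.2  204.3   45. ]
 [ 617.1  157.5   45. ]
 [ 612.   111.1   45. ]
 [ 604.4   67.6   45. ]
 [ 599.1   22.4   45. ]
 [ 592.3  -23.9   45. ]
 [ 586.9  -71.    45. ]
 [ 580.  -116.    45. ]]
post [[702.8 226.4  75. ]] [[688.8 215.2  75. ]]
muffin,cup [[ 536.6  290.3   60. ]
 [ 473.  -214.2   60. ]
 [ 669.8  300.9   60. ]]
```

```bash
cat >> h.py <<'E'
def delta(target,yaw,n=None):
    """target world mm, yaw of tool x (rad); tool-frame shift as if shift first in present axes"""
    o=readout.get_obs(); Rm=R.from_rotvec(o['orientation']).as_matrix()
    d=Rm.T@(np.array(target)-o['ee_pos'])
    Rt=np.array([[np.cos(yaw),np.sin(yaw),0],[np.sin(yaw),-np.cos(yaw),0],[0,0,-1]])
    w=R.from_matrix(Rm.T@Rt).as_rotvec()
    return np.round(d,1),np.round(w,4)
E
python3 - <<'E'
from h import *
print(delta([531.5,47.7,230],-0.1335))
E
```

```text
(array([ 510.8, -470.3,   -7.4]), array([-1.100e-03,  3.000e-04,  5.163e-01]))
```

carry_out(rows=[[[0.0255, -0.0235, 0], [0, 0, 0], 0], [[0.0255, -0.0235, 0], [0, 0, 0], 0], [[0.0255, -0.0235, 0], [0, 0, 0], 0], [[0.0255, -0.0235, 0], [0, 0, 0], 0], [[0.0255, -0.0235, 0], [0, 0, 0], 0], [[0.0255, -0.0235, 0], [0, 0, 0], 0], [[0.0255, -0.0235, 0], [0, 0, 0], 0], [[0.0255, -0.0235, 0], [0, 0, 0], 0], [[0.0255, -0.0235, 0], [0, 0, 0], 0], [[0.0255, -0.0235, 0], [0, 0, 0], 0], [[0.0255, -0.0235, 0], [0, 0, 0], 0], [[0.0255, -0.0235, 0], [0, 0, 0], 0]])

```text
t: 1.15
ee_pos: [412.3, -202.2, 222.7]
orientation: [-3.084, -0.597, 0.0]
ft_force: [1.0, 0.0, -0.9]
width: 88.2
```

carry_out(rows=[[[0.0255, -0.0235, 0], [0, 0, 0], 0], [[0.0255, -0.0235, 0], [0, 0, 0], 0], [[0.0255, -0.0235, 0], [0, 0, 0], 0], [[0.0255, -0.0235, 0], [0, 0, 0], 0], [[0.0255, -0.0235, 0], [0, 0, 0], 0], [[0.0255, -0.0235, 0], [0, 0, 0], 0], [[0.0255, -0.0235, 0], [0, 0, 0], 0], [[0, 0, 0], [0, 0, 0.103], 0], [[0, 0, 0], [0, 0, 0.103], 0], [[0, 0, 0], [0, 0, 0.103], 0], [[0, 0, 0], [0, 0, 0.103], 0], [[0, 0, 0], [0, 0, 0.103], 0]])

```text
t: 2.15
ee_pos: [515.9, 15.6, 222.4]
orientation: [3.134, -0.215, -0.001]
ft_force: [-0.5, -0.4, 0.0]
width: 87.6
```

Run:
```python
from h import *
print(delta([531.5,47.7,230],-0.1335))
```

```text
(array([ 11.1, -33.9,  -7.6]), array([ 0.0001,  0.0006, -0.0033]))
```

carry_out(rows=[[[0.006, -0.017, -0.004], [0, 0, 0], 0], [[0.005, -0.017, -0.0036], [0, 0, -0.0033], 0], [[0, 0, 0], [0, 0, 0], 0], [[0, 0, 0], [0, 0, 0], 0]])

```text
t: 2.48
ee_pos: [531.5, 48.0, 230.1]
orientation: [3.135, -0.2, -0.0]
ft_force: [0.5, 0.4, 0.4]
width: 88.1
```

```bash
cat >> h.py <<'E'
def wsnap(f):
    o=readout.get_obs(); im=snap('wrist',f); np.save('pics/'+f+'.npy',np.r_[o['ee_pos'],o['orientation']]); return im
def wonz(f,px,z):
    p=np.load('pics/'+f+'.npy'); c=imaging.camera_params('wrist'); T=c['T_tool_cam']
    Rm=R.from_rotvec(p[3:]).as_matrix()
    px=np.atleast_2d(px).astype(float); u=(px-[c['cx'],c['cy']])/c['fx']; th=np.linalg.norm(u,axis=1)
    s=np.where(th>1e-9,np.sin(th)/np.maximum(th,1e-9),1)
    d=np.c_[u*s[:,None],np.cos(th)]@T[:3,:3].T@Rm.T
    o=p[:3]+Rm@T[:3,3]
    return o+d*((z-o[2])/d[:,2])[:,None]
E
python3 - <<'E'
from h import *
wsnap('w1.png')
E
```

```text
(no output)
```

View pics/w1.png

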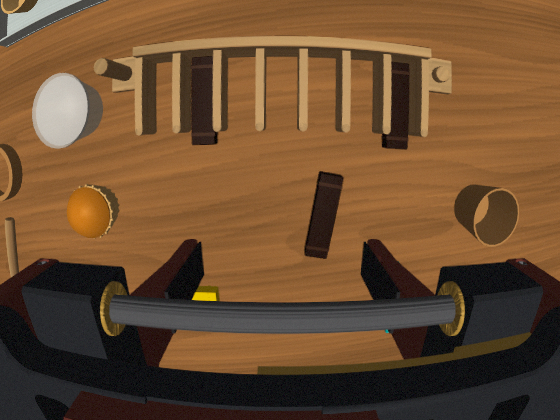

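Run:
```python
from h import *
f='w1.png'; im=cv2.imread('pics/'+f)
hsv=cv2.cvtColor(im,cv2.COLOR_BGR2HSV)
a=im[20:270,80:470]; cv2.imwrite('pics/w1c.png',cv2.resize(a,None,fx=2,fy=2,interpolation=cv2.INTER_CUBIC))
print(hsv[100,260],hsv[100,280],im[100,260],im[100,280])
# dividers: bright
m=((hsv[...,2]>165)&(hsv[...,1]<140)).astype(np.uint8)
P=[]
for r in range(80,122,6):
    xs=np.flatnonzero(m[r,120:440])+120
    g=np.split(xs,np.flatnonzero(np.diff(xs)>3)+1)
    print(r,[(x[0],x[-1]) for x in g if len(x)])
dk=((im.max(2)<75)*255).astype(np.uint8); dk[:45]=0;dk[262:]=0
cs,_=cv2.findContours(dk,cv2.RETR_EXTERNAL,cv2.CHAIN_APPROX_NONE)
for c in cs:
    if cv2.contourArea(c)<400: continue
    w=wonz(f,c[:,0],20)[:,:2].astype(np.float32); rw=cv2.minAreaRect(w)
    print(cv2.boundingRect(c),np.round(rw[0],1),np.round(rw[1],1),round(rw[2],1))
```

```text
[ 17 115 197] [ 14 165 153] [108 159 197] [ 54 100 153]
80 [(np.int64(128), np.int64(140)), (np.int64(172), np.int64(178)), (np.int64(213), np.int64(220)), (np.int64(255), np.int64(263)), (np.int64(300), np.int64(307)), (np.int64(343), np.int64(350)), (np.int64(384), np.int64(390)), (np.int64(422), np.int64(433))]
86 [(np.int64(120), np.int64(141)), (np.int64(172), np.int64(179)), (np.int64(213), np.int64(220)), (np.int64(256), np.int64(263)), (np.int64(300), np.int64(307)), (np.int64(343), np.int64(350)), (np.int64(384), np.int64(390)), (np.int64(422), np.int64(439))]
92 [(np.int64(135), np.int64(141)), (np.int64(172), np.int64(178)), (np.int64(213), np.int64(220)), (np.int64(255), np.int64(263)), (np.int64(300), np.int64(307)), (np.int64(343), np.int64(350)), (np.int64(384), np.int64(390)), (np.int64(422), np.int64(428))]
98 [(np.int64(135), np.int64(141)), (np.int64(172), np.int64(179)), (np.int64(213), np.int64(220)), (np.int64(255), np.int64(263)), (np.int64(300), np.int64(307)), (np.int64(343), np.int64(350)), (np.int64(384), np.int64(390)), (np.int64(422), np.int64(428))]
104 
[... 528 characters left out ...]
nt64(135), np.int64(141)), (np.int64(172), np.int64(179)), (np.int64(213), np.int64(220)), (np.int64(255), np.int64(263)), (np.int64(299), np.int64(307)), (np.int64(342), np.int64(349)), (np.int64(383), np.int64(390)), (np.int64(422), np.int64(428))]
(362, 239, 36, 23) [436. -66.] [49.1 30.1] 80.8
(168, 239, 35, 23) [468.1 182.9] [47.5 30. ] 84.5
(455, 185, 41, 53) [ 477.4 -198.9] [56.7 74.2] 66.1
(304, 171, 39, 88) [490.6   4.8] [ 30.  106.3] 73.6
(0, 144, 22, 55) [618.2 447.6] [46.1 84. ] 84.6
(139, 52, 38, 82) [666. 181.] [48.3 97. ] 82.6
(178, 49, 40, 96) [651.5 132.1] [ 44.7 114.3] 84.0
(264, 47, 157, 102) [627.8 -37.3] [187.  115.2] 82.6
(218, 47, 39, 84) [652.9  85.6] [43.8 97. ] 81.9
```

View pics/w1c.png

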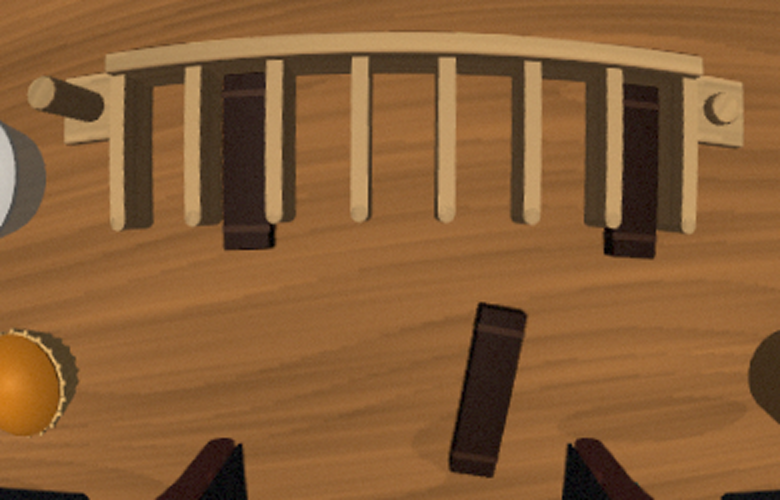

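Run:
```python
from h import *
from scipy.optimize import least_squares
f='w1.png'
im=cv2.imread('pics/'+f); hsv=cv2.cvtColor(im,cv2.COLOR_BGR2HSV)
m=((hsv[...,2]>165)&(hsv[...,1]<140)).astype(np.uint8)
pts=[];lab=[]
for r in range(92,124,3):
    xs=np.flatnonzero(m[r,120:440])+120
    g=[x for x in np.split(xs,np.flatnonzero(np.diff(xs)>3)+1) if 4<=len(x)<=10]
    if len(g)!=8: continue
    for i,x in enumerate(g): pts.append(((x[0]+x[-1])/2,r)); lab.append(161-46*i)
W=wonz(f,pts,45)[:,:2]; lab=np.array(lab)
# y_rack = -sin(p)(X-X0)+cos(p)(Y-Y0): unknown p and c (with scale as check)
def res(v): return v[2]*(-np.sin(v[0])*W[:,0]+np.cos(v[0])*W[:,1])-v[1]-lab
s=least_squares(res,[-.13,100,1]); print(s.x,np.abs(s.fun).max())
p=s.x[0]
ex=np.array([np.cos(p),np.sin(p)]);ey=np.array([-np.sin(p),np.cos(p)])
# tips: lowest bright px per divider -> nose point top z45
tips=[]
for i in range(8):
    cx=[138,175.5,216.5,259,303.5,346,387,425][i]
    col=m[95:150,int(cx)]; r=95+np.flatnonzero(col==0)[0]-1
    tips.append((cx,r))
print(tips)
T=wonz(f,tips,45)[:,:2]; print('tip x along',np.round(T@ex,1),'y',np.round(T@ey,1))
b=wonz(f,np.array([[420,47],[420,66]])/2+[80,20],55)[:,:2]; print('board back/front inner',b@ex)
for nm,px,z in [('stockA front',(245,232),20),('stockB front',(631,237),20)]:
    w=wonz(f,np.array([px])/2+[80,20],z)[:,:2]; print(nm,w,w@ex,w@ey)
```

```text
[ -0.13972397 124.07830428   0.99847595] 0.6511999952131475
[(138, np.int64(135)), (175.5, np.int64(132)), (216.5, np.int64(130)), (259, np.int64(130)), (303.5, np.int64(130)), (346, np.int64(132)), (387, np.int64(133)), (425, np.int64(136))]
tip x along [584.6 585.8 586.5 586.1 586.6 586.  587.4 587.3] y [285.9 239.8 193.2 147.4 100.3  54.5   8.  -38.7]
board back/front inner [678.1535611  667.69095424]
stockA front [[604.01869863 132.15787804]] [579.72662128] [214.99148263]
stockB front [[574.13844619 -92.26355778]] [581.39269192] [-11.40426501]
```

```bash
cat >> h.py <<'E'
PSI=-0.1397; EX=np.array([np.cos(PSI),np.sin(PSI)]); EY=np.array([-np.sin(PSI),np.cos(PSI)]); ORG=EX*631.5+EY*124.1
def rk(x,y): return ORG+EX*x+EY*y
def torack(w): w=np.atleast_2d(w)[:,:2]-ORG; return np.c_[w@EX,w@EY]
def status():
    o=readout.get_obs(); yaw=2*np.arctan2(o['orientation'][1],o['orientation'][0])
    yaw=(yaw+np.pi)%(2*np.pi)-np.pi
    print('t',round(o['t'],2),'rack',np.round(torack(o['ee_pos'])[0],1),'z',round(o['ee_pos'][2],1),'relyaw',round(yaw-PSI,4),'F',np.round(o['ft_force'],1),'w',round(o['width'],1))
E
python3 - <<'E'
from h import *
status()
print(delta([*rk(-10,161),60],PSI))
b=np.array([490.6,4.8]); print(torack(b), 'rel yaw', np.radians(-16.4)-PSI, [torack(x) for x in ([536.6,290.3],[473,-214.2])])
E
```

```text
t 2.53 rack [-112.3   -3.1] z 229.9 relyaw 0.0116 F [ 0.4 -0.2 -0.2] w 88.2
(array([ 104.3, -162.9,  169.8]), array([0.0004, 0.0008, 0.0116]))
[[-146.34789717  -51.03265351]] rel yaw -0.14653399732707 [array([[-140.55078314,  238.09127055]]), array([[-133.28155117, -270.34984528]])]
```

carry_out(rows=[[[0, 0, 0], [0, 0, 0.0116], 1], [[0.0175, -0.027, 0], [0, 0, 0], 1], [[0.0175, -0.027, 0], [0, 0, 0], 1], [[0.0175, -0.027, 0], [0, 0, 0], 1], [[0.0175, -0.027, 0], [0, 0, 0], 1], [[0.0175, -0.027, 0], [0, 0, 0], 1], [[0.0175, -0.027, 0], [0, 0, 0], 1], [[0, 0, 0.035], [0, 0, 0], 1], [[0, 0, 0.035], [0, 0, 0], 1], [[0, 0, 0.035], [0, 0, 0], 1], [[0, 0, 0.03], [0, 0, 0], 1], [[0, 0, 0], [0, 0, 0], 1]])

```text
t: 3.53
ee_pos: [653.3, 191.3, 88.3]
orientation: [3.13, -0.222, -0.017]
ft_force: [-1.9, -0.5, -1.6]
width: 11.3
```

carry_out(rows=[[[0, 0, 0.01], [0, 0, 0], 1], [[0, 0, 0.01], [0, 0, 0], 1], [[0, 0, 0.005], [0, 0, 0], 1], [[0, 0, 0], [0, 0, 0], 1]])

```text
t: 3.87
ee_pos: [658.3, 193.2, 70.5]
orientation: [-3.134, 0.221, -0.0]
ft_force: [-0.7, 0.5, -0.4]
width: 0.4
```

Run:
```python
from h import *
status()
wsnap('w2.png'); snap('scene','s2.png')
a=cv2.imread('pics/s2.png')[140:290,200:430]; cv2.imwrite('pics/s2c.png',cv2.resize(a,None,fx=3.4,fy=3.4,interpolation=cv2.INTER_CUBIC))
```

```text
t 3.87 rack [ -6.5 158.9] z 70.5 relyaw -0.0011 F [-0.7  0.5 -0.4] w 0.4
```

View pics/w2.png

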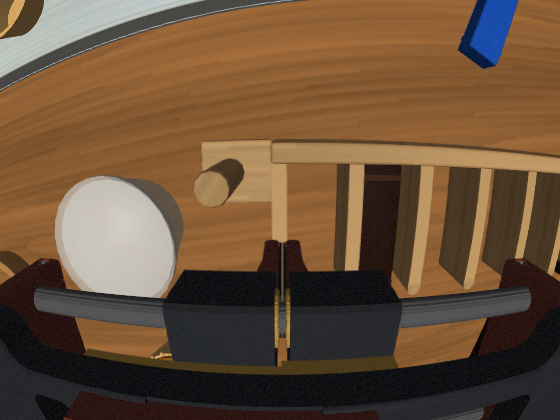

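View pics/s2c.png

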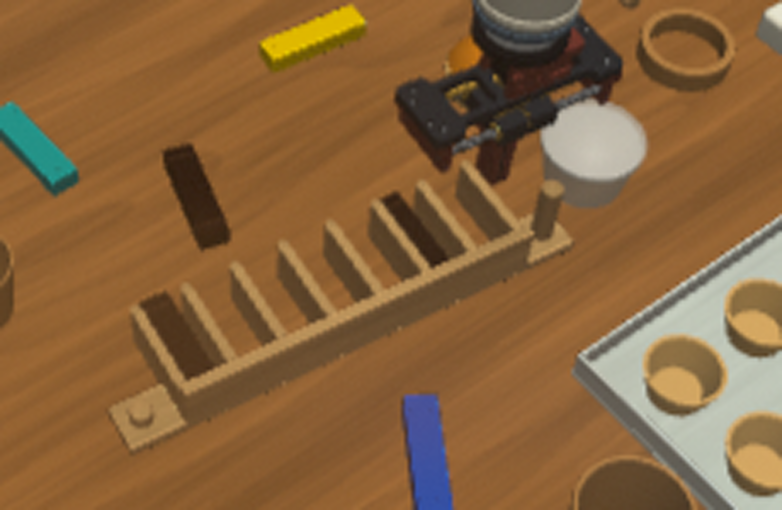

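carry_out(rows=[[[0, -0.0015, 0.01], [0, 0, 0], 1], [[0, 0, 0.01], [0, 0, 0], 1], [[0, 0, 0.004], [0, 0, 0], 1], [[0, 0, 0], [0, 0, 0], 1], [[0, 0, 0], [0, 0, 0], 1]])

```text
t: 4.38
ee_pos: [658.1, 194.8, 45.6]
orientation: [3.134, -0.22, -0.001]
ft_force: [-0.2, -0.2, -0.0]
width: 0.6
```

carry_out(rows=[[[0, 0, 0.001], [0, 0, 0], 1], [[0, 0, 0.001], [0, 0, 0], 1]])

```text
t: 4.55
ee_pos: [658.3, 194.8, 45.2]
orientation: [3.134, -0.22, -0.001]
ft_force: [-7.3, -1.6, 18.9]
width: 0.5
```

Run:
```python
from h import *
status()
```

```text
t 4.55 rack [ -6.7 160.5] z 45.2 relyaw -0.0008 F [-7.3 -1.6 18.9] w 0.5
```

carry_out(rows=[[[0, 0, 0], [0, 0, 0], 1], [[0, 0, -0.01], [0, 0, 0], 1], [[0, 0, -0.01], [0, 0, 0], 1], [[0, 0.016, 0], [0, 0, 0], 1], [[0, 0.015, 0], [0, 0, 0], 1], [[0, 0.015, 0], [0, 0, 0], 1], [[0, 0, 0], [0, 0, 0], 1], [[0, 0, 0.01], [0, 0, 0], 1], [[0, 0, 0.008], [0, 0, 0], 1], [[0, 0, 0], [0, 0, 0], 1]])

```text
t: 5.38
ee_pos: [652.1, 149.0, 45.4]
orientation: [3.133, -0.22, -0.0]
ft_force: [-0.7, 0.1, 1.1]
width: 0.5
```

Run:
```python
from h import *
status()
wsnap('w3.png')
```

```text
t 5.38 rack [ -6.5 114.2] z 45.4 relyaw -0.0007 F [-0.7  0.1  1.1] w 0.5
```

View pics/w3.png

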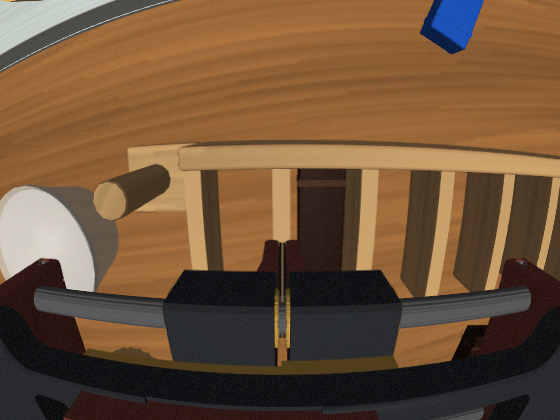

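The closed fingertips (column 282) sit over divider 2 (column 282), next to the stocked gap 2, and the force is just starting to rise. I'll press gently, then go on to divider 3.

carry_out(rows=[[[0, 0, 0.001], [0, 0, 0], 1], [[0, 0, 0], [0, 0, 0], 1], [[0, 0, 0], [0, 0, 0], 1]])

```text
t: 5.68
ee_pos: [652.0, 149.2, 45.3]
orientation: [3.133, -0.219, -0.0]
ft_force: [-2.0, -4.0, 9.4]
width: 0.4
```

carry_out(rows=[[[0, 0, -0.01], [0, 0, 0], 1], [[0, 0, -0.01], [0, 0, 0], 1], [[0, 0.015, 0], [0, 0, 0], 1], [[0, 0.015, 0], [0, 0, 0], 1], [[0, 0.015, 0], [0, 0, 0], 1], [[0, 0, 0], [0, 0, 0], 1], [[0, 0, 0.01], [0, 0, 0], 1], [[0, 0, 0.009], [0, 0, 0], 1], [[0, 0, 0.001], [0, 0, 0], 1], [[0, 0, 0], [0, 0, 0], 1]])

```text
t: 6.52
ee_pos: [645.8, 104.3, 45.3]
orientation: [3.133, -0.219, -0.0]
ft_force: [-2.7, -4.6, 10.3]
width: 0.4
```

carry_out(rows=[[[0, 0, -0.01], [0, 0, 0], 1], [[0, 0, -0.025], [0, 0, 0], 1], [[0, 0, -0.025], [0, 0, 0], 1], [[0, 0, 0], [0, 0, 0], 0], [[0, 0, 0], [0, 0, 0], 0]])

```text
t: 6.93
ee_pos: [646.5, 105.3, 106.2]
orientation: [-3.133, 0.22, -0.004]
ft_force: [-0.3, 0.2, -0.8]
width: 10.6
```

Run:
```python
from h import *
status()
print(delta([*rk(-147,-52),100],-0.286))
snap('top','t3.png')
a=cv2.imread('pics/t3.png')[130:290,150:380]; cv2.imwrite('pics/t3c.png',cv2.resize(a,None,fx=3.4,fy=3.4,interpolation=cv2.INTER_CUBIC))
```

```text
t 6.93 rack [-6.  70.2] z 106.2 relyaw -0.0004 F [-0.3  0.2 -0.8] w 10.6
(array([-141. ,  122.3,    5.8]), array([-0.001 , -0.0022,  0.1459]))
```

View pics/t3c.png

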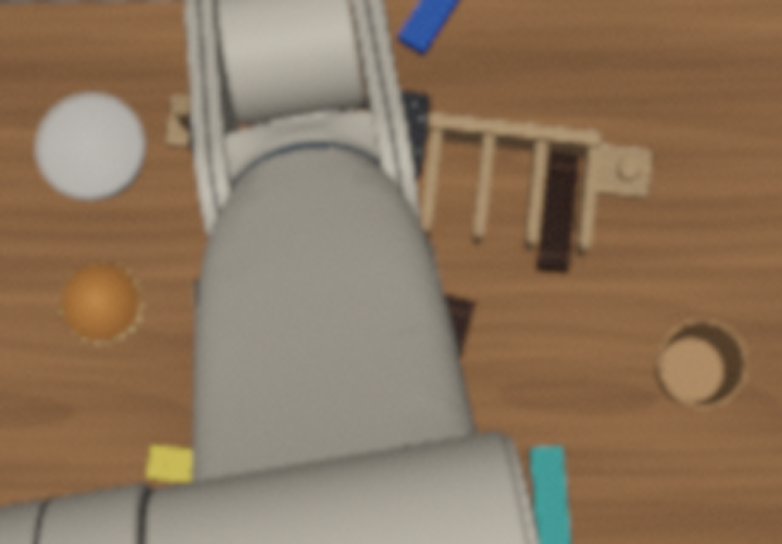

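carry_out(rows=[[[-0.0235, 0.0204, 0], [0, 0, 0], 0], [[-0.0235, 0.0204, 0], [0, 0, 0], 0], [[-0.0235, 0.0204, 0], [0, 0, 0], 0], [[-0.0235, 0.0204, 0], [0, 0, 0], 0], [[-0.0235, 0.0204, 0], [0, 0, 0], 0], [[-0.0235, 0.0204, 0], [0, 0, 0], 0], [[0, 0, 0], [0, 0, 0.073], 0], [[0, 0, 0], [0, 0, 0.073], 0], [[0, 0, 0], [0, 0, 0], 0], [[0, 0, 0], [0, 0, 0], 0], [[0, 0, 0], [0, 0, 0], 0]])

```text
t: 7.9
ee_pos: [488.6, 3.5, 104.6]
orientation: [3.11, -0.445, -0.002]
ft_force: [0.2, 0.0, -0.7]
width: 86.6
```

Run:
```python
from h import *
status()
print(delta([*rk(-147,-52),100],-0.286))
wsnap('w4.png')
```

```text
t 7.9 rack [-148.2  -52.6] z 104.6 relyaw -0.1444 F [ 0.2  0.  -0.7] w 86.6
(array([ 1.1, -0.7,  4.6]), array([0.0003, 0.0012, 0.0019]))
```

View pics/w4.png

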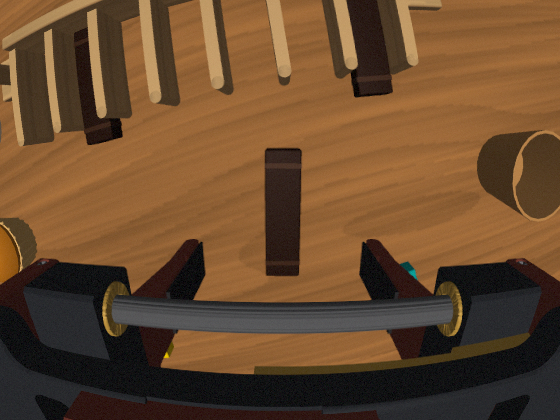

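carry_out(rows=[[[0, 0, 0.03], [0, 0, 0], 0], [[0, 0, 0.03], [0, 0, 0], 0], [[0, 0, 0.02], [0, 0, 0], 0], [[0, 0, 0.01], [0, 0, 0], 0], [[0, 0, 0], [0, 0, 0], 0], [[0, 0, 0], [0, 0, 0], 0]])

```text
t: 8.45
ee_pos: [488.8, 3.4, 15.2]
orientation: [3.109, -0.447, -0.001]
ft_force: [0.4, 0.6, 0.2]
width: 87.8
```

carry_out(rows=[[[0, 0, 0.005], [0, 0, 0], 0], [[0, 0, 0.0035], [0, 0, 0], 0], [[0, 0, 0], [0, 0, 0], 0], [[0, 0, 0], [0, 0, 0], 0]])

```text
t: 8.78
ee_pos: [489.2, 3.3, 7.2]
orientation: [-3.109, 0.448, -0.001]
ft_force: [-0.7, -0.9, -0.2]
width: 88.2
```

carry_out(rows=[[[0, 0, 0.002], [0, 0, 0], 0.4], [[0, 0, 0], [0, 0, 0], 0.5], [[0, 0, 0], [0, 0, 0], 1], [[0, 0, 0], [0, 0, 0], 1], [[0, 0, 0], [0, 0, 0], 1], [[0, 0, 0], [0, 0, 0], 1], [[0, 0, 0], [0, 0, 0], 1], [[0, 0, 0], [0, 0, 0], 1], [[0, 0, 0], [0, 0, 0], 1]])

```text
t: 9.53
ee_pos: [488.9, 3.3, 4.8]
orientation: [3.109, -0.448, -0.0]
ft_force: [-0.9, -0.4, -0.2]
width: 31.4
```

Run:
```python
from h import *
status()
print(delta([*rk(-150,46),5],PSI))
print(delta([*rk(-150,46),5],-0.286))
```

```text
t 9.53 rack [-147.8  -52.7] z 4.8 relyaw -0.1468 F [-0.9 -0.4 -0.2] w 31.4
(array([-16.6, -97.4,  -0.2]), array([ 0.    ,  0.    , -0.1468]))
(array([-16.6, -97.4,  -0.2]), array([ 0.    ,  0.    , -0.0005]))
```

carry_out(rows=[[[0, 0, 0], [0, 0, 0], 1], [[0, 0, 0], [0, 0, 0], 1], [[0, 0, 0], [0, 0, -0.04], 1], [[0, 0, 0], [0, 0, -0.04], 1], [[0, 0, 0], [0, 0, -0.04], 1], [[0, 0, 0], [0, 0, -0.027], 1], [[0, 0, 0], [0, 0, 0], 1], [[0, 0, 0], [0, 0, 0], 1]])

```text
t: 10.2
ee_pos: [488.9, 3.3, 4.8]
orientation: [-3.134, 0.22, -0.0]
ft_force: [0.3, -0.1, -0.1]
width: 27.8
```

Run:
```python
from h import *
status(); print(delta([*rk(-150,46),5],PSI))
wsnap('w5.png')
```

```text
t 10.2 rack [-147.8  -52.7] z 4.8 relyaw -0.0006 F [ 0.3 -0.1 -0.1] w 27.8
(array([ -2.2, -98.7,  -0.2]), array([-0.    , -0.    , -0.0006]))
```

View pics/w5.png

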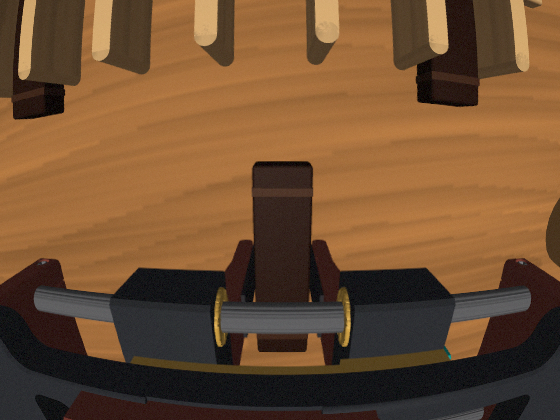

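carry_out(rows=[[[0, -0.006, 0], [0, 0, 0], 1], [[0, -0.01, 0], [0, 0, 0], 1], [[0, -0.01, 0], [0, 0, 0], 1], [[0, -0.01, 0], [0, 0, 0], 1], [[0, -0.01, 0], [0, 0, 0], 1], [[0, -0.01, 0], [0, 0, 0], 1], [[0, -0.01, 0], [0, 0, 0], 1], [[0, -0.01, 0], [0, 0, 0], 1], [[0, -0.01, 0], [0, 0, 0], 1], [[0, -0.01, 0], [0, 0, 0], 1], [[0, -0.0027, 0], [0, 0, 0], 1], [[0, 0, 0], [0, 0, 0], 1]])

```text
t: 11.25
ee_pos: [502.8, 102.1, 4.8]
orientation: [-3.134, 0.217, -0.001]
ft_force: [-0.0, 1.1, -0.5]
width: 28.1
```

Run:
```python
from h import *
status()
wsnap('w6.png')
im=cv2.imread('pics/w6.png'); hsv=cv2.cvtColor(im,cv2.COLOR_BGR2HSV)
m=((hsv[...,2]>165)&(hsv[...,1]<140)).astype(np.uint8)
for r in range(4,60,8):
    xs=np.flatnonzero(m[r]); g=[x for x in np.split(xs,np.flatnonzero(np.diff(xs)>3)+1) if 6<=len(x)<=40]
    W=wonz('w6.png',[((x[0]+x[-1])/2,r) for x in g],45); print(r,[(x[0],x[-1]) for x in g],np.round(torack(W),1).tolist())
```

```text
t 11.25 rack [-147.8   47. ] z 4.8 relyaw 0.0013 F [-0.   1.1 -0.5] w 28.1
4 [(np.int64(17), np.int64(30)), (np.int64(35), np.int64(46)), (np.int64(110), np.int64(128)), (np.int64(215), np.int64(237)), (np.int64(336), np.int64(358)), (np.int64(443), np.int64(460)), (np.int64(523), np.int64(534))] [[-5.9, 174.2], [-9.8, 161.5], [-21.8, 115.5], [-28.6, 69.4], [-28.3, 23.2], [-20.8, -22.6], [-8.3, -69.1]]
12 [(np.int64(33), np.int64(45)), (np.int64(110), np.int64(127)), (np.int64(215), np.int64(237)), (np.int64(336), np.int64(358)), (np.int64(444), np.int64(461)), (np.int64(523), np.int64(535))] [[-14.0, 161.9], [-25.6, 115.4], [-32.1, 69.4], [-31.8, 23.3], [-24.6, -22.8], [-12.8, -68.7]]
20 [(np.int64(33), np.int64(44)), (np.int64(109), np.int64(126)), (np.int64(215), np.int64(237)), (np.int64(336), np.int64(358)), (np.int64(445), np.int64(462)), (np.int64(525), np.int64(536))] [[-18.3, 161.6], [-29.2, 115.6], [-35.5, 69.3], [-35.2, 23.4], [-28.3, -23.0], [-16.9, -69.1]]
28 [(np.int64(32), np.int64(44)), (np.int64(108), np.int64(126)), (np.int64(215), np.int64(237)), (np.int64(336), np
[... 245 characters left out ...]
t64(215), np.int64(236)), (np.int64(337), np.int64(359)), (np.int64(446), np.int64(463)), (np.int64(526), np.int64(537))] [[-26.5, 161.5], [-36.5, 115.3], [-42.2, 69.3], [-41.9, 23.2], [-35.6, -22.9], [-25.4, -68.7]]
44 [(np.int64(30), np.int64(42)), (np.int64(108), np.int64(125)), (np.int64(219), np.int64(230)), (np.int64(343), np.int64(354)), (np.int64(446), np.int64(463)), (np.int64(527), np.int64(538))] [[-30.5, 161.8], [-40.1, 115.4], [-45.5, 69.7], [-45.2, 23.0], [-39.3, -22.7], [-29.4, -69.0]]
52 [(np.int64(30), np.int64(42)), (np.int64(108), np.int64(124)), (np.int64(448), np.int64(463)), (np.int64(527), np.int64(539))] [[-34.6, 161.4], [-43.6, 115.5], [-42.7, -23.1], [-33.4, -68.9]]
```

View pics/w6.png

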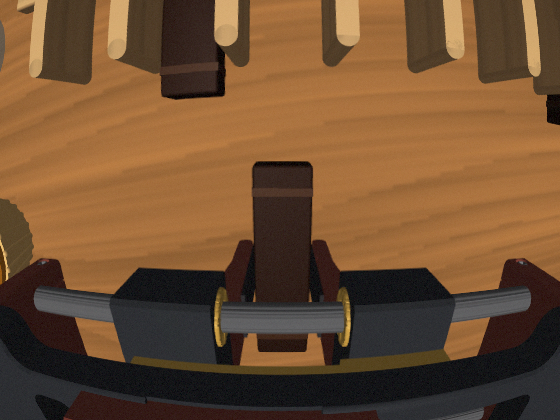

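carry_out(rows=[[[0.006, 0.0007, 0], [0, 0, 0.001], 1], [[0.006, 0, 0], [0, 0, 0], 1], [[0.006, 0, 0], [0, 0, 0], 1], [[0.006, 0, 0], [0, 0, 0], 1], [[0.006, 0, 0], [0, 0, 0], 1], [[0.006, 0, 0], [0, 0, 0], 1], [[0.006, 0, 0], [0, 0, 0], 1], [[0.006, 0, 0], [0, 0, 0], 1], [[0.006, 0, 0], [0, 0, 0], 1], [[0.006, 0, 0], [0, 0, 0], 1], [[0, 0, 0], [0, 0, 0], 1], [[0, 0, 0], [0, 0, 0], 1]])

```text
t: 12.3
ee_pos: [563.0, 91.7, 4.8]
orientation: [-3.134, 0.221, -0.003]
ft_force: [1.4, 0.6, 0.4]
width: 27.7
```

Run:
```python
from h import *
status()
wsnap('w7.png')
```

```text
t 12.3 rack [-86.8  45.1] z 4.8 relyaw -0.0012 F [1.4 0.6 0.4] w 27.7
```

View pics/w7.png

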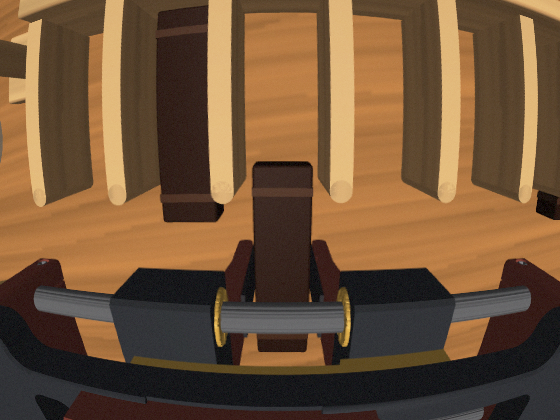

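carry_out(rows=[[[0, 0, 0], [0, 0, 0], 0.45], [[0, 0, 0], [0, 0, 0], 0.45], [[0, 0, 0], [0, 0, 0], 0.45], [[0, 0, 0], [0, 0, 0], 0.45], [[0, 0, 0], [0, 0, 0], 0.45], [[0, 0, -0.02], [0, 0, 0], 0.45], [[0, 0, -0.03], [0, 0, 0], 0.45], [[0, 0, 0], [0, 0, 0], 0.45], [[-0.026, 0, 0], [0, 0, 0], 1], [[-0.026, -0.001, 0], [0, 0, 0], 1], [[-0.026, 0, 0], [0, 0, 0], 1], [[0, 0, 0], [0, 0, 0], 1]])

```text
t: 13.35
ee_pos: [478.9, 103.7, 54.0]
orientation: [3.132, -0.219, -0.01]
ft_force: [-0.9, -0.0, 0.4]
width: 25.2
```

carry_out(rows=[[[0, 0, 0], [0, 0, 0], 1], [[0, 0, 0], [0, 0, 0], 1], [[0, 0, 0], [0, 0, 0], 1], [[0, 0, 0], [0, 0, 0], 1]])

```text
t: 13.68
ee_pos: [486.1, 103.9, 54.8]
orientation: [-3.134, 0.221, -0.002]
ft_force: [-0.8, 0.4, -0.4]
width: 1.0
```

Run:
```python
from h import *
status()
wsnap('w8.png'); print(delta([*rk(-167,46),6],PSI))
```

```text
t 13.68 rack [-164.6   46.5] z 54.8 relyaw -0.0011 F [-0.8  0.4 -0.4] w 1.0
(array([-2.2,  0.4, 48.8]), array([-0.0003, -0.0008, -0.0012]))
```

View pics/w8.png

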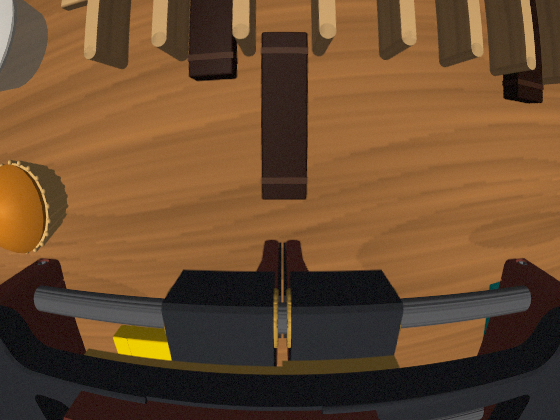

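carry_out(rows=[[[-0.002, 0, 0.02], [0, 0, 0], 1], [[0, 0, 0.02], [0, 0, 0], 1], [[0, 0, 0.0085], [0, 0, 0], 1], [[0, 0, 0], [0, 0, 0], 1], [[0.005, 0, 0], [0, 0, 0], 1], [[0.005, 0, 0], [0, 0, 0], 1], [[0.005, 0, 0], [0, 0, 0], 1], [[0.005, 0, 0], [0, 0, 0], 1], [[0.005, 0, 0], [0, 0, 0], 1], [[0.005, 0, 0], [0, 0, 0], 1], [[0, 0, 0], [0, 0, 0], 1]])

```text
t: 14.65
ee_pos: [514.2, 99.9, 6.7]
orientation: [-3.133, 0.221, -0.003]
ft_force: [-0.2, 0.4, -0.5]
width: 0.3
```

Run:
```python
from h import *
status()
wsnap('w9.png')
```

```text
t 14.65 rack [-136.2   46.5] z 6.7 relyaw -0.001 F [-0.2  0.4 -0.5] w 0.3
```

View pics/w9.png

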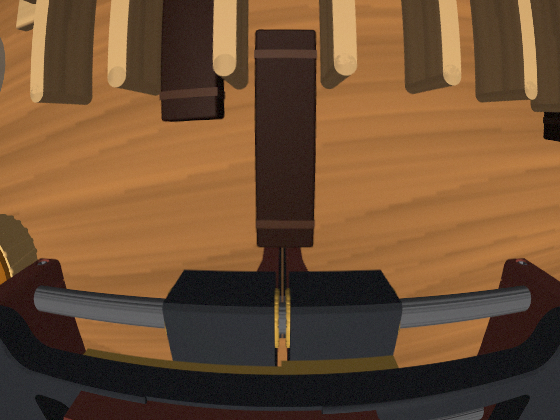

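carry_out(rows=[[[0.005, 0, 0], [0, 0, 0], 1], [[0.005, 0, 0], [0, 0, 0], 1], [[0.005, 0, 0], [0, 0, 0], 1], [[0.005, 0, 0], [0, 0, 0], 1], [[0.005, 0, 0], [0, 0, 0], 1], [[0.005, 0, 0], [0, 0, 0], 1], [[0.005, 0, 0], [0, 0, 0], 1], [[0.005, 0, 0], [0, 0, 0], 1], [[0.005, 0, 0], [0, 0, 0], 1], [[0.005, 0, 0], [0, 0, 0], 1], [[0.005, 0, 0], [0, 0, 0], 1], [[0, 0, 0], [0, 0, 0], 1]])

```text
t: 15.7
ee_pos: [568.5, 92.2, 6.4]
orientation: [-3.134, 0.221, -0.002]
ft_force: [0.9, -0.7, 0.2]
width: 0.2
```

Run:
```python
from h import *
status()
wsnap('w10.png')
```

```text
t 15.7 rack [-81.4  46.3] z 6.4 relyaw -0.001 F [ 0.9 -0.7  0.2] w 0.2
```

View pics/w10.png

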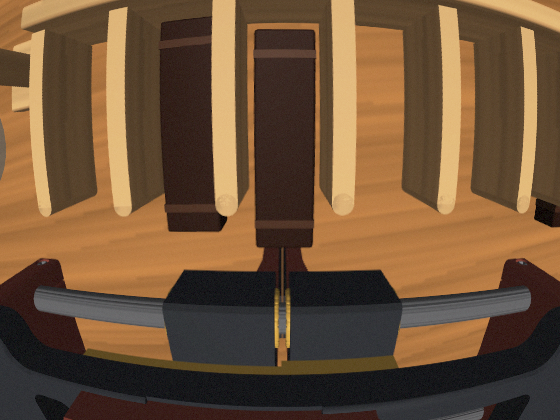

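carry_out(rows=[[[0.0015, 0, 0], [0, 0, 0], 1], [[0.0015, 0, 0], [0, 0, 0], 1], [[0.0015, 0, 0], [0, 0, 0], 1], [[0.0015, 0, 0], [0, 0, 0], 1], [[0.0015, 0, 0], [0, 0, 0], 1], [[0, 0, 0], [0, 0, 0], 1]])

```text
t: 16.25
ee_pos: [574.8, 91.2, 6.3]
orientation: [-3.134, 0.221, -0.001]
ft_force: [0.1, 0.0, -0.6]
width: 0.2
```

carry_out(rows=[[[0.001, 0, 0], [0, 0, 0], 1], [[0.001, 0, 0], [0, 0, 0], 1], [[0, 0, 0], [0, 0, 0], 1]])

```text
t: 16.5
ee_pos: [576.6, 90.9, 6.3]
orientation: [-3.134, 0.221, -0.0]
ft_force: [-0.7, 0.7, 0.7]
width: 0.3
```

carry_out(rows=[[[0.001, 0, 0], [0, 0, 0], 1], [[0.001, 0, 0], [0, 0, 0], 1], [[0, 0, 0], [0, 0, 0], 1]])

```text
t: 16.75
ee_pos: [577.2, 90.7, 6.2]
orientation: [3.134, -0.221, -0.004]
ft_force: [-4.5, -0.2, 4.2]
width: 0.5
```

carry_out(rows=[[[0.001, 0, 0], [0, 0, 0], 1], [[0, 0, 0], [0, 0, 0], 1]])

```text
t: 16.92
ee_pos: [577.2, 90.7, 6.1]
orientation: [3.133, -0.221, -0.007]
ft_force: [-7.7, 2.6, 6.4]
width: 0.5
```

carry_out(rows=[[[0.001, 0, 0], [0, 0, 0], 1], [[0, 0, 0], [0, 0, 0], 1]])

```text
t: 17.08
ee_pos: [577.3, 90.6, 6.1]
orientation: [3.133, -0.221, -0.01]
ft_force: [-10.0, 2.6, 9.0]
width: 0.3
```

Run:
```python
from h import *
status()
wsnap('w11.png')
a=cv2.imread('pics/w11.png')[0:300,130:430]; cv2.imwrite('pics/w11c.png',cv2.resize(a,None,fx=2,fy=2,interpolation=cv2.INTER_CUBIC))
```

```text
t 17.08 rack [-72.5  46. ] z 6.1 relyaw -0.001 F [-10.    2.6   9. ] w 0.3
```

View pics/w11c.png

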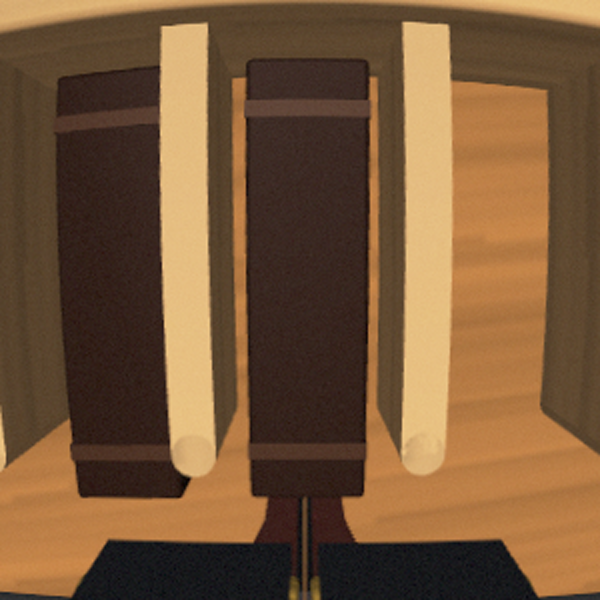

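carry_out(rows=[[[-0.004, 0, 0], [0, 0, 0], 1], [[-0.015, 0, 0], [0, 0, 0], 1], [[-0.02, 0, 0], [0, 0, 0], 1], [[0, 0, -0.03], [0, 0, 0], 1], [[0, 0, -0.04], [0, 0, 0], 1], [[0, 0, -0.04], [0, 0, 0], 1], [[0, 0, -0.04], [0, 0, 0], 1], [[0, 0, -0.04], [0, 0, 0], 1], [[0, 0, 0], [0, 0, 0], 1], [[0, 0, 0], [0, 0, 0], 1], [[0, 0, 0], [0, 0, 0], 1]])

```text
t: 18.05
ee_pos: [541.5, 95.7, 195.9]
orientation: [3.134, -0.22, 0.0]
ft_force: [0.3, 0.3, -0.9]
width: 0.6
```

Run:
```python
from h import *
status()
wsnap('w12.png'); snap('scene','s12.png')
a=cv2.imread('pics/s12.png')[100:310,100:430]; cv2.imwrite('pics/s12c.png',cv2.resize(a,None,fx=2.4,fy=2.4,interpolation=cv2.INTER_CUBIC))
im=cv2.imread('pics/w12.png'); a=im[0:300,60:480]; cv2.imwrite('pics/w12c.png',cv2.resize(a,None,fx=1.9,fy=1.9,interpolation=cv2.INTER_CUBIC))
```

```text
t 18.05 rack [-108.6   46.1] z 195.9 relyaw -0.0008 F [ 0.3  0.3 -0.9] w 0.6
```

View pics/w12c.png

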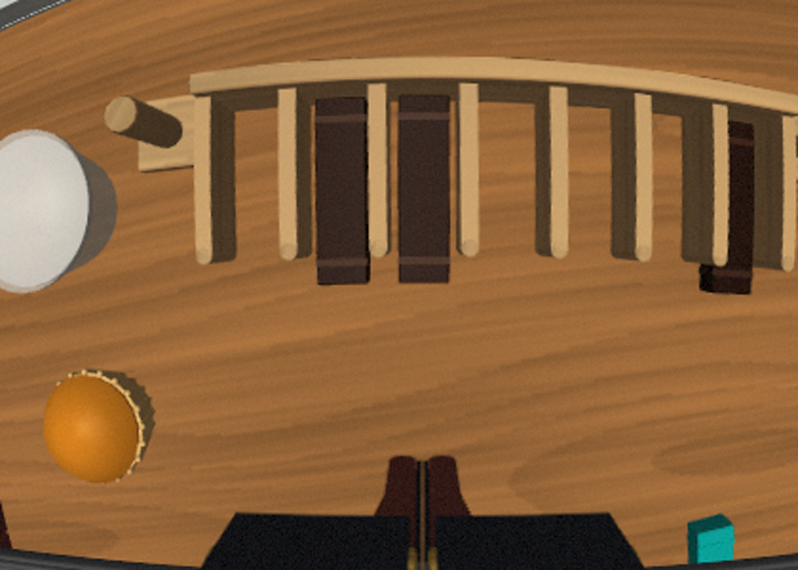

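View pics/s12c.png

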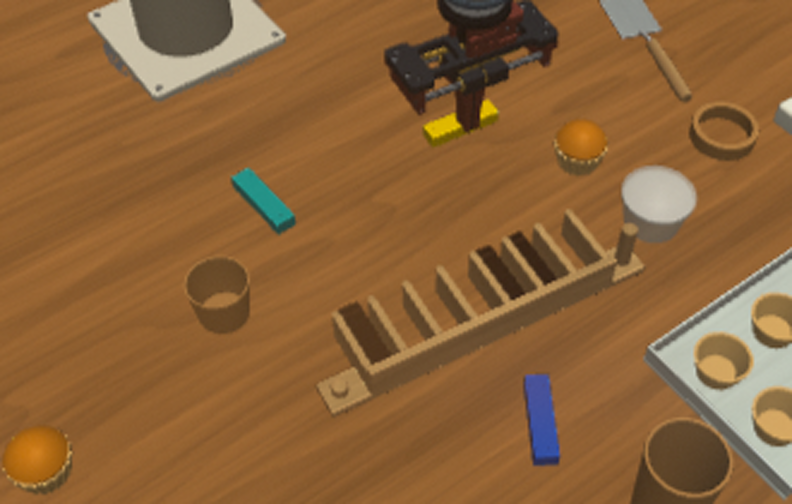

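Run:
```python
from h import *
P=np.array([[318,284],[368,284],[400,281],[449,282],[318,98],[366,97],[399,95],[449,96]])/1.9+[60,0]
print(np.round(torack(wonz('w12.png',P,20)),1).tolist()); status()
from workcell import close_job
print(close_job())
```

```text
[[-61.5, 103.9], [-61.9, 76.2], [-60.4, 58.7], [-61.0, 32.0], [42.8, 103.3], [42.3, 76.9], [43.0, 59.0], [42.5, 32.0]]
t 18.15 rack [-109.4   45.8] z 194.5 relyaw -0.0008 F [-0.7  0.7  0. ] w 0.6
the job is handed in; nothing more can be done
None
```

The loose brown carton is home in the third gap, and I handed the job in at 18.15 s of the 64 s allowed. `close_job` gave no verdict, so everything below comes from my own checks.

- **Counting:** The tall post stands at the rack's left (+y) end. I touched the tops of dividers 1, 2 and 3 in that order with closed fingertips, at about 19, 9 and 10 N. The fingers touched no other divider.
- **Getting it into the gap:** The carton started about 98 mm to the right of the gap line and turned by about 0.15 rad. I gripped it flat on the table, turned it square and slid it across until its nose was in the gap. I then let go and pushed it home from behind with closed fingers, so the gripped slide was not strictly a push. At the board the push force rose to about 10 N with no further travel.
- **Final position:** In the last wrist picture the carton spans rack x of about -61 to +43 and y of 32 to 59. That puts its centre at about (-9, 45.4) mm, with its direction matching the rack's to about 0.01 rad. Its near end is within about 1 mm of the neighbouring stocked carton's end.
- **Everything else:** In the pictures the two stocked cartons and the bystanders I could see looked unmoved. The arm finished with its fingertips about 195 mm above the table, in front of the rack.

**Disagreements:** The push stopped about 2.5 mm short of where my rack estimate put home, and the overview camera placed the rack about 6 mm off the wrist-camera fit. The first is close to the 2 mm calibration tolerance; the second may be partly my pixel picks in the overview image. I relied on the wrist view and the contact force.

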